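# Stand the toppled bottle back up in the reagent lane

## Task

One bottle in the white reagent lane has toppled forward over the steel rail: the white plastic one with the black cap. Stand it upright again on its yellow spot in the lane, and let go of it. Leave the red-capped bottle and the conical flask beside it standing where they are.

Things in the scene. Friction and masses are not known exactly. Their poses are not given: they have to be found in the camera images.
- black_cap_bottle_mid (a point): Toppled white plastic bottle with black cap, 125 mm tall, round. Point on its axis half-way up (62.5 mm); z runs from base to cap. Body 58 mm across up to the shoulder (90 mm up), cap 48 mm, 40 mm at its top; about 0.2 kg. At first it leans over the lane's front rail, base on the lane floor, cap towards the robot, axis some 45 degrees above level.
- yellow_spot: The bottle's place: flat yellow disc, 74 mm across, one of 3 places 125 mm apart. Origin at its centre on the lane floor, 6 mm above the worktop; z up, y along the lane, x away from its front rail. Fixed white lane, 400 mm (y) x 140 mm (x), spot on its middle line; back and end walls 30 mm high; front rail: rod 62 mm in front of the middle line, top 44 mm above the worktop.
- red_cap_bottle: Neighbour that stands in the lane: clear bottle with yellowish content and red cap, 56 mm across, 109 mm tall. Origin at the centre of its underside, z up. To be left alone.
- conical_flask: Neighbour that stands in the lane: conical glass flask with pink content, 68 mm across at the foot, 113 mm tall. Origin at the centre of its underside, z up. To be left alone.

How it is judged:
By the outcome, as a careful person would: the job done as asked, in the order asked, and still so for the second after the job is handed in, with the robot touching nothing.
It also fails if it takes over 48 s, if anything falls off the work surface, if the arm or the gripper's body presses on something with over 40 N, if the wrist force passes 120 N, or if a joint passes its speed limit or range.

## Robot

A 6-joint arm with a two-finger parallel gripper is mounted at the origin on a cart in front of the work surface, level with it; the furniture and walls round the work are solid. World frame = base frame: x ahead of the robot, y to its left, z up, the work surface at z = 0. Lengths are in m, angles in rad, forces in N, time in s.
With the tool pointing down it reaches from about 0.425 to 0.95 m from the base axis. Payload 3.5 kg.
Tool frame: the origin (TCP) lies between the finger pads; the fingertips stand 17 mm ahead of it and the grasp point (between the pads) lies 2 mm behind it; z points along the fingers, y is the direction in which the jaws open and shut (so a half turn about z gives the same grasp; the last joint's range is limited). The gripper opens to 85 mm and grips with 20 to 120 N. Pads are 22 mm wide; open, the fingers measure 114 mm over their backs; the gripper's body (76 mm by 85 mm) begins 54 mm behind the grasp point. The pads swing forward as they close: fully open they stand 13 mm farther back than shut.
Start: joints at [1.116, 0.286, 1.577, -0, 1.279, -0.15], TCP at [0.203, 0.644, 0.248] pointing down, gripper open.
Joint ranges: [-2.77, 2.77], [-0.9, 2.22], [0.21, 2.48], [-1.53, 4.67], [0.24, 2.81], [-2.84, 2.84]. Speed limits (rad/s): [2.79, 2.79, 3.14, 3.14, 3.14, 3.14].

## Interface

Orientations are given as a unit quaternion [x, y, z, w].
In Python, from plant import ctrl gives the robot as it stands.
- The arm moves only by the tool carry_out, never from a script. Its argument "commands" is a list of rows, each an object with "delta_pos": the shift along the tool's x, y, z in m, a list of three; "delta_rot": the turn, a rotation vector about the tool's x, y, z in rad, a list of three; "claw": the opening in per cent of the stroke, from 0 (shut) to 100 (fully open). A call has 1 to 8 rows; each row is the pose to reach, as a shift and turn from the pose measured when the call began, along the tool's axes at that moment; what a row does not reach only later rows make up. A row lasts 1/12 s, in which the tool goes at most 41.7 mm and 7.16 degrees, less where a joint would pass 70% of its speed; a pose out of reach is approached as far as the arm can. A call with a gripper value outside its range is refused whole. The fingers move at their own pace and stop on an object; "force" is the grip in N (left out, the last holds). Time passes only in rows, so rows that repeat a pose let the fingers close. It gives the time, the measured TCP pose, the force and the opening at its end, in the units of the state.
- ctrl.get_state(): the state, without advancing time (a new reading comes with each control period).
- ctrl.read_camera(name): name is "scene" or "top" or "wrist"; returns (picture, depth): 400x640x3 uint8, red, green, blue; 400x640 float32, m along the optical axis (not along the pixel's ray), 0 where there is no reading.
- ctrl.camera_info(name): a dict with "fx", "fy", "cx", "cy" (pixels), "rvec" (rotation vector, rad) and "tvec" (3), from world to camera coordinates, as OpenCV has them; the wrist camera has in their place "mount" (4x4, takes a point from camera to tool coordinates, whose origin is the TCP and whose axes are the flange's). Camera axes: x right, y down, z forward; pixel columns grow to the right and rows downward; lengths in m; the calibration is good to about 2 mm. A picture is of the moment at which its call begins: read the wrist's pose just before it. camera_info takes no time and is no camera call.
- ctrl.sign_off(): hands the job in, once; it reports no verdict.
The state is a dict: "time": time; "qpos": joint angles; "dq": joint speeds; "joint_efforts": joint torques, N m; "eef_pos": TCP position; "tcp_rot": TCP orientation; "contact_force": force on the tool from outside, world axes, zero at the start; "wrist_torque": the same for the moment, N m; "opening": opening from 0.0 (shut) to 1.0 (fully open).
Only numpy, scipy, OpenCV 4.12 (cv2) and the standard library are available. Lean on these libraries where they do the work, as an engineer would, in place of code of your own. Each camera call takes 0.05 s, during which the arm holds its last target.

## Working session

There is one attempt and no reset: what is moved stays moved. The work goes in short steps, Python scripts to look and compute and a tool call to move; the robot and the scene stay as the last step left them, time stands still between calls to the robot, and variables do not carry over. Pictures are saved under pics/ and viewed, and the job is handed in when it is done.

Besides the shell and the picture viewer there is one more tool, called after "Emit:" as name(argument=value, ...), one argument or row to a line, values as JSON. carry_out: Moves the arm, as the interface text tells. Its arguments: {"type":"object","properties":{"commands":{"type":"array"},"force":{"type":"number"}},"required":["commands"]}

```bash
ls; mkdir -p pics; cat > h.py <<'E'
import numpy as np, cv2
from scipy.spatial.transform import Rotation as R
from plant import ctrl
def grab(n,fn):
    s=ctrl.get_state(); p,d=ctrl.read_camera(n); cv2.imwrite('pics/'+fn+'.png',p[:,:,::-1]); np.savez('pics/'+fn,p=p,d=d,pos=s['eef_pos'],rot=s['tcp_rot']); return p,d
def world(n,d,s=None):
    c=ctrl.camera_info(n); v,u=np.indices(d.shape)
    P=np.stack([(u-c['cx'])/c['fx']*d,(v-c['cy'])/c['fy']*d,d],-1)
    if 'rvec' in c:
        Rm=R.from_rotvec(np.ravel(c['rvec'])).as_matrix(); return (P-np.ravel(c['tvec']))@Rm
    M=np.array(c['mount']); P=P@M[:3,:3].T+M[:3,3]
    return P@R.from_quat(s['rot']).as_matrix().T+s['pos']
E
python3 - <<'E'
from h import *
print(ctrl.get_state())
grab('scene','s0'); grab('top','t0')
E
```

```text
pics
{'time': 0.0, 'qpos': array([ 1.11599222e+00,  2.87209194e-01,  1.57821588e+00, -2.18561538e-06,
        1.27858268e+00, -1.49977963e-01]), 'dq': array([ 0.00104253, -0.00046454,  0.00059528,  0.0008637 , -0.00104861,
        0.00053514]), 'joint_efforts': array([-1.72023840e-03, -4.05992210e+01, -2.92616701e+01, -1.97307586e-04,
        5.87362825e-03,  1.48912153e-05]), 'eef_pos': array([0.20226442, 0.64332336, 0.24689705]), 'tcp_rot': array([ 1.51823248e-01,  9.88406922e-01, -1.15307222e-03, -3.58614311e-04]), 'contact_force': array([-0.16275601,  0.04917097,  0.14882411]), 'wrist_torque': array([ 0.0200706 , -0.02945663, -0.00055399]), 'opening': 0.9981165112862334}
```

View pics/s0.png

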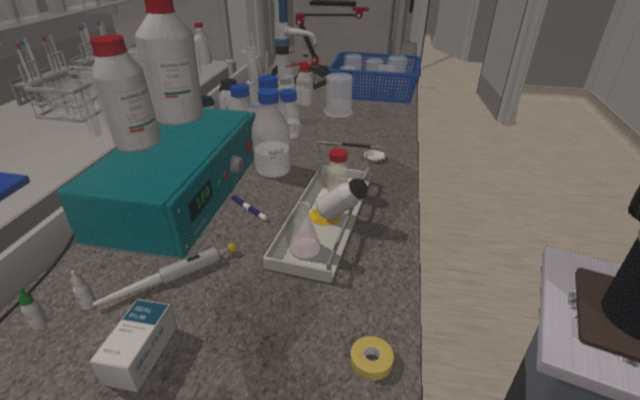

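View pics/t0.png

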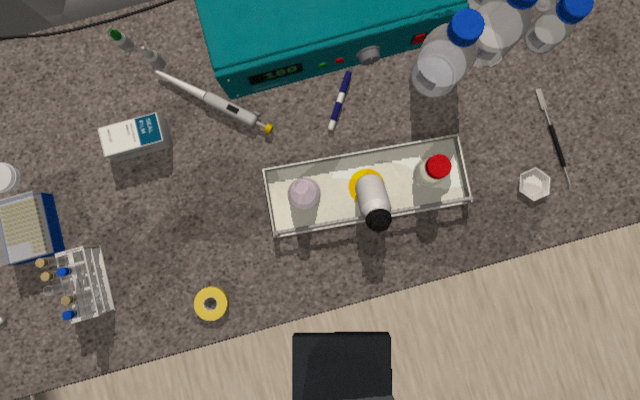

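The top view shows the lane tilted slightly in the image, with the toppled bottle at about (372,200), its cap at (378,218) and the spot at about (365,185). The flask is at (304,193) and the red-capped bottle at (437,170).

```bash
python3 - <<'E'
from h import *
z=np.load('pics/t0.npz'); p=z['p'];d=z['d'];W=world('top',d)
big=cv2.resize(p[120:250,240:490,::-1],None,fx=3.2,fy=3.2,interpolation=cv2.INTER_CUBIC);cv2.imwrite('pics/t0z.png',big)
for n,(u,v) in dict(corTL=(265,168),corTR=(461,140),corBR=(470,200),corBL=(274,234),floor=(335,200),red=(437,167),flask=(304,193),body=(371,195),cap=(378,218),table=(250,250)).items(): print(n,W[v,u].round(4))
hsv=cv2.cvtColor(p,cv2.COLOR_RGB2HSV)
y=(hsv[...,0]>20)&(hsv[...,0]<32)&(hsv[...,1]>180); y[:, :340]=0;y[:,400:]=0;y[:150]=0;y[220:]=0
print('yellow',y.sum(),np.median(W[y],0),W[y].min(0),W[y].max(0))
# heights in region
s=ctrl.camera_info('top');print(s)
z2=np.load('pics/s0.npz');cv2.imwrite('pics/s0z.png',cv2.resize(z2['p'][140:290,250:400,::-1],None,fx=4,fy=4,interpolation=cv2.INTER_CUBIC))
E
```

```text
corTL [ 0.6625  0.1747 -0.0016]
corTR [ 0.7156 -0.2316 -0.0023]
corBR [ 0.5867 -0.2293  0.0446]
corBL [0.5257 0.1509 0.0457]
floor [0.5936 0.0312 0.0058]
red [ 0.6411 -0.1503  0.1146]
flask [0.597  0.0889 0.1181]
body [ 0.5945 -0.0333  0.0902]
cap [ 0.5508 -0.0421  0.1158]
table [ 4.946e-01  2.050e-01 -2.000e-04]
yellow 255 [ 0.63799409 -0.01026525  0.0067845 ] [ 0.51400718 -0.06314432  0.00240643] [0.65641016 0.05202748 0.91138374]
{'fx': 447.15919371358297, 'fy': 447.15919371358297, 'cx': 319.71184969066326, 'cy': 195.06601153300525, 'rvec': array([ 2.15129907, -2.17860225,  0.09449527]), 'tvec': array([0.06950338, 0.60080388, 0.85541484])}
```

View pics/t0z.png

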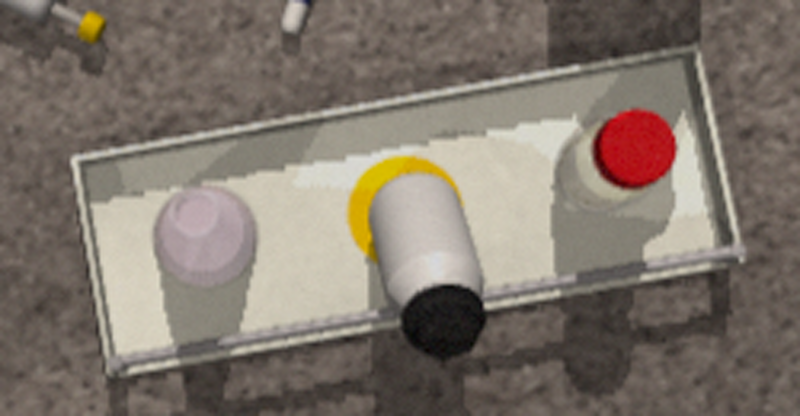

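View pics/s0z.png

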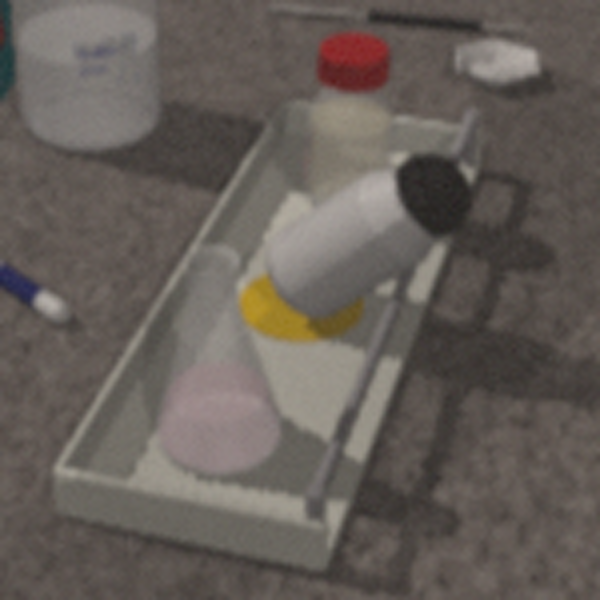

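```bash
cat > fit.py <<'E'
from h import *
from scipy.optimize import least_squares
z=np.load('pics/t0.npz'); p=z['p'];d=z['d'];W=world('top',d)
W2f=np.load('pics/s0.npz');W2=world('scene',W2f['d'])
# rail yaw: points z~0.044 near the front
m=np.zeros(d.shape,bool);m[195:240,268:475]=1
m&=(abs(W[...,2]-0.043)<.006); P=W[m]; print('rail n',len(P))
# robust line
vx,vy,x0,y0=cv2.fitLine(P[:,:2].astype(np.float32),cv2.DIST_HUBER,0,.002,.002).ravel()
res=(P[:,0]-x0)*vy-(P[:,1]-y0)*vx; P=P[abs(res)<.006]
vx,vy,x0,y0=cv2.fitLine(P[:,:2].astype(np.float32),cv2.DIST_HUBER,0,.002,.002).ravel()
if vy<0: vx,vy=-vx,-vy
ey=np.array([vx,vy]);ex=np.array([vy,-vx]);print('ey',ey,'ex',ex,'yaw',np.degrees(np.arctan2(ex[1],ex[0])), 'rail pt',x0,y0)
t=(P[:,:2]-[x0,y0])@ey;print('rail extent',t.min(),t.max())
mid=np.array([x0,y0])+.062*ex; print('ends mid on middle line',mid+ey*(t.min()+t.max())/2)
# yellow: plane intersection
c=ctrl.camera_info('top');Rm=R.from_rotvec(np.ravel(c['rvec'])).as_matrix();C=-Rm.T@c['tvec']
v,u=np.indices(d.shape);ray=np.stack([(u-c['cx'])/c['fx'],(v-c['cy'])/c['fy'],np.ones(d.shape)],-1)@Rm
F=C+ray*((0.006-C[2])/ray[...,2])[...,None]
hsv=cv2.cvtColor(p,cv2.COLOR_RGB2HSV)
y=(hsv[...,0]>18)&(hsv[...,0]<34)&(hsv[...,1]>130)&(v>160)&(v<205)&(u>343)&(u<390)
Q=F[y][:,:2]
H=cv2.convexHull(Q.astype(np.float32)).reshape(-1,2)
r=least_squares(lambda a:np.hypot(H[:,0]-a[0],H[:,1]-a[1])-.0365,[.63,-.02],loss='soft_l1',f_scale=.001)
print('spot',r.x,(r.fun).round(4))
q=(r.x-[x0,y0]);print('spot in rail frame: x',q@ex,' y',q@ey)
# bottle: body points from both cams
sel=[]
for Wi,pi in((W,p),(W2,W2f['p'])):
    dd=Wi-np.array([.585,-.035,.06])
    mm=(np.linalg.norm(dd,axis=-1)<.1)&(Wi[...,2]>.0155)
    rel=(Wi[...,:2]-r.x)@ey; mm&=(abs(rel)<.055)
    h=cv2.cvtColor(pi,cv2.COLOR_RGB2HSV)
    mm=cv2.erode(mm.astype(np.uint8),np.ones((3,3)))>0
    sel.append(Wi[mm]);print('n',mm.sum())
def fit(B):
    def f(a):
        dr=np.array([np.cos(a[3])*np.cos(a[2]),np.cos(a[3])*np.sin(a[2]),np.sin(a[3])])
        # point at t=62.5 : a0,a1,a4
        w=B-[a[0],a[1],a[4]];s=w@dr;rr=np.linalg.norm(w-s[:,None]*dr,axis=1)
        tt=s+.0625
        prof=np.interp(tt,[0,.09,.098,.121,.125],[.029,.029,.024,.024,.020])
        e=rr-prof
        top=tt-.125; bot=-tt
        return np.where(np.abs(top)<np.abs(e),top*(rr<.024)+e*(rr>=.024),e)
    best=None
    for y0_ in(np.pi-.2,np.pi+.2):
        r=least_squares(f,[.58,-.035,y0_,.8,.06],loss='soft_l1',f_scale=.0015)
        if best is None or r.cost<best.cost:best=r
    return best
for nm,B in(('top',sel[0]),('scene',sel[1]),('both',np.vstack(sel))):
    b=fit(B);a=b.x
    dr=np.array([np.cos(a[3])*np.cos(a[2]),np.cos(a[3])*np.sin(a[2]),np.sin(a[3])]);M=np.array([a[0],a[1],a[4]])
    print(nm,'mid',M.round(4),'yaw',np.degrees(a[2]),'elev',np.degrees(a[3]),'base',(M-dr*.0625).round(4),'cap',(M+dr*.0625).round(4),'med',np.median(abs(b.fun)))
print('red',W[165:172,433:440].reshape(-1,3).mean(0))
E
python3 fit.py
```

```text
rail n 784
ey [-0.16533644  0.9862372 ] ex [0.9862372  0.16533644] yaw 9.516779 rail pt 0.5582911 -0.039078053
rail extent -0.1978143917590279 0.19488662144920782
ends mid on middle line [ 0.61967985 -0.03027093]
spot [ 0.62053728 -0.03332486] [ 0.0004  0.0005  0.0004  0.0008 -0.0005 -0.0008 -0.0007 -0.0004 -0.0001
 -0.0002 -0.0003  0.0003 -0.0001 -0.0001 -0.0008 -0.0011 -0.0004  0.0001
 -0.0003 -0.0004  0.0001 -0.0003 -0.0002  0.     -0.0003 -0.0006]
spot in rail frame: x 0.06234073473422862  y -0.0046175557605927595
n 1373
n 1057
top mid [ 0.5818 -0.0405  0.0618] yaw 187.00202014397053 elev 42.09876746411371 base [ 0.6278 -0.0348  0.0199] cap [ 0.5358 -0.0461  0.1037] med 0.0010185311377309408
scene mid [ 0.5842 -0.0405  0.0625] yaw 188.7876821380757 elev 43.55636586072356 base [ 0.629  -0.0336  0.0194] cap [ 0.5394 -0.0474  0.1056] med 0.0010274928949383505
both mid [ 0.5824 -0.0405  0.0619] yaw 188.11791342691362 elev 42.338444092201605 base [ 0.6282 -0.0339  0.0198] cap [ 0.5367 -0.047   0.104 ] med 0.0010936471379323146
red [ 0.63680372 -0.14450945  0.13033583]
```

```bash
cat >> fit.py <<'E'
print('----')
for nm,B,Wi in(('top',sel[0],0),('scene',sel[1],0)):
    w=B-M;s=w@dr;rr=np.linalg.norm(w-s[:,None]*dr,axis=1)
    for k in np.arange(-.09,.085,.006):
        q=(s>=k)&(s<k+.006)
        if q.sum(): print(nm,round(k,3),q.sum(),np.median(rr[q]).round(4),B[q].min(0).round(3)[2])
E
python3 fit.py | sed -n '/----/,$p'
```

```text
----
top -0.054 5 0.0268 0.046
top -0.048 37 0.0282 0.041
top -0.042 55 0.0281 0.042
top -0.036 55 0.0285 0.048
top -0.03 44 0.0284 0.052
top -0.024 49 0.0286 0.053
top -0.018 50 0.0288 0.06
top -0.012 57 0.0291 0.063
top -0.006 60 0.0294 0.066
top 0.0 90 0.0301 0.041
top 0.006 65 0.0296 0.043
top 0.012 54 0.0295 0.078
top 0.018 75 0.0295 0.082
top 0.024 115 0.0268 0.072
top 0.03 94 0.0244 0.083
top 0.036 47 0.0229 0.09
top 0.042 42 0.0254 0.098
top 0.048 107 0.0241 0.098
top 0.054 79 0.0208 0.099
top 0.06 187 0.0139 0.097
top 0.066 6 0.0085 0.104
scene -0.06 1 0.0256 0.034
scene -0.054 16 0.0286 0.023
scene -0.048 36 0.0288 0.02
scene -0.042 40 0.0288 0.024
scene -0.036 48 0.0292 0.027
scene -0.03 51 0.0293 0.031
scene -0.024 44 0.0295 0.035
scene -0.018 50 0.0296 0.039
scene -0.012 52 0.0296 0.042
scene -0.006 50 0.0295 0.047
scene 0.0 62 0.03 0.042
scene 0.006 65 0.0304 0.045
scene 0.012 53 0.0301 0.055
scene 0.018 63 0.0301 0.063
scene 0.024 79 0.0275 0.066
scene 0.03 62 0.025 0.072
scene 0.036 41 0.0231 0.077
scene 0.042 43 0.026 0.084
scene 0.048 64 0.024 0.087
scene 0.054 52 0.0215 0.089
scene 0.06 83 0.015 0.096
scene 0.066 2 0.0136 0.103
```

```bash
cat > rel.py <<'E'
from h import *
import sys
# usage: rel.py x y z yaw_deg(heading of tool tilt / lane) pitch_deg (90=down, 45=forward-down)
def tgt(yaw,pitch):
    a=np.radians(yaw);b=np.radians(pitch)
    z=np.array([np.cos(b)*np.cos(a),np.cos(b)*np.sin(a),-np.sin(b)]);y=np.array([-np.sin(a),np.cos(a),0])
    return R.from_matrix(np.stack([np.cross(y,z),y,z],1))
if __name__=='__main__':
    x,y,zz,yaw,pitch=map(float,sys.argv[1:])
    s=ctrl.get_state();R0=R.from_quat(s['tcp_rot'])
    print('dpos',R0.inv().apply(np.array([x,y,zz])-s['eef_pos']).round(4),'drot',(R0.inv()*tgt(yaw,pitch)).as_rotvec().round(4),'t',round(s['time'],2),'pos',np.round(s['eef_pos'],4),'F',np.round(s['contact_force'],1),'open',round(s['opening'],3),'q',np.round(s['qpos'],2))
E
python3 rel.py .40 .25 .28 0 90;python3 rel.py .46 -.05 .25 8.5 80
python3 - <<'E'
from h import *
z=np.load('pics/t0.npz');W=world('top',z['d']);m=(W[...,0]<.5)&(W[...,0]>.2)&(W[...,1]>0)&(z['d']>0);m[330:,280:400]=0
print(W[m][:,2].max())
E
```

```text
dpos [-0.3067 -0.316  -0.0323] drot [-0.0021 -0.0006 -0.3048] t 0.1 pos [0.2023 0.6434 0.2471] F [0.1 0.7 0.1] open 0.999 q [ 1.12  0.29  1.58  0.    1.28 -0.15]
dpos [-0.4539 -0.5841 -0.0018] drot [-0.0416 -0.1723 -0.4518] t 0.1 pos [0.2023 0.6434 0.2471] F [0.1 0.7 0.1] open 0.999 q [ 1.12  0.29  1.58  0.    1.28 -0.15]
0.14608138071605303
```

Emit:
carry_out(
  commands=[
    {"delta_pos": [-0.307,-0.316,-0.032],"delta_rot": [0,0,-0.3],"claw": 100},
    {"delta_pos": [-0.307,-0.316,-0.032],"delta_rot": [0,0,-0.3],"claw": 100},
    {"delta_pos": [-0.307,-0.316,-0.032],"delta_rot": [0,0,-0.3],"claw": 100},
    {"delta_pos": [-0.307,-0.316,-0.032],"delta_rot": [0,0,-0.3],"claw": 100},
    {"delta_pos": [-0.307,-0.316,-0.032],"delta_rot": [0,0,-0.3],"claw": 100},
    {"delta_pos": [-0.307,-0.316,-0.032],"delta_rot": [0,0,-0.3],"claw": 100},
    {"delta_pos": [-0.307,-0.316,-0.032],"delta_rot": [0,0,-0.3],"claw": 100},
    {"delta_pos": [-0.307,-0.316,-0.032],"delta_rot": [0,0,-0.3],"claw": 100},
  ],
)

```text
time: 0.77
eef_pos: [0.3518, 0.3448, 0.2716]
tcp_rot: [0.002, 1.0, -0.001, -0.001]
contact_force: [0.5, 0.2, 0.7]
opening: 0.999
```

```bash
python3 rel.py .48 -.05 .25 8.5 60
```

```text
dpos [-0.1299 -0.3942  0.0224] drot [-0.0421 -0.5241 -0.1485] t 0.77 pos [0.3518 0.3448 0.2716] F [0.5 0.2 0.7] open 0.999 q [ 0.57 -0.14  1.99 -0.    1.3  -1.  ]
```

Emit:
carry_out(
  commands=[
    {"delta_pos": [-0.13,-0.394,0.022],"delta_rot": [-0.042,-0.524,-0.148]},
    {"delta_pos": [-0.13,-0.394,0.022],"delta_rot": [-0.042,-0.524,-0.148]},
    {"delta_pos": [-0.13,-0.394,0.022],"delta_rot": [-0.042,-0.524,-0.148]},
    {"delta_pos": [-0.13,-0.394,0.022],"delta_rot": [-0.042,-0.524,-0.148]},
    {"delta_pos": [-0.13,-0.394,0.022],"delta_rot": [-0.042,-0.524,-0.148]},
    {"delta_pos": [-0.13,-0.394,0.022],"delta_rot": [-0.042,-0.524,-0.148]},
    {"delta_pos": [-0.13,-0.394,0.022],"delta_rot": [-0.042,-0.524,-0.148]},
    {"delta_pos": [-0.13,-0.394,0.022],"delta_rot": [-0.042,-0.524,-0.148]},
  ],
)

```text
invalid input at $.commands[0]: expected keys delta_pos, delta_rot, claw
```

```bash
python3 rel.py .505 -.052 .136 8.5 44
```

```text
dpos [-0.1551 -0.3958  0.1363] drot [-0.0633 -0.8028 -0.1434] t 0.77 pos [0.3518 0.3448 0.2716] F [0.5 0.2 0.7] open 0.999 q [ 0.57 -0.14  1.99 -0.    1.3  -1.  ]
```

Emit:
carry_out(
  commands=[
    {"delta_pos": [-0.13,-0.394,0.022],"delta_rot": [-0.042,-0.524,-0.148],"claw": 100},
    {"delta_pos": [-0.13,-0.394,0.022],"delta_rot": [-0.042,-0.524,-0.148],"claw": 100},
    {"delta_pos": [-0.13,-0.394,0.022],"delta_rot": [-0.042,-0.524,-0.148],"claw": 100},
    {"delta_pos": [-0.13,-0.394,0.022],"delta_rot": [-0.042,-0.524,-0.148],"claw": 100},
    {"delta_pos": [-0.13,-0.394,0.022],"delta_rot": [-0.042,-0.524,-0.148],"claw": 100},
    {"delta_pos": [-0.13,-0.394,0.022],"delta_rot": [-0.042,-0.524,-0.148],"claw": 100},
    {"delta_pos": [-0.13,-0.394,0.022],"delta_rot": [-0.042,-0.524,-0.148],"claw": 100},
    {"delta_pos": [-0.13,-0.394,0.022],"delta_rot": [-0.042,-0.524,-0.148],"claw": 100},
  ],
)

```text
time: 1.43
eef_pos: [0.4537, 0.0286, 0.2547]
tcp_rot: [-0.071, 0.963, 0.019, 0.259]
contact_force: [0.9, -0.3, -0.3]
opening: 1.0
```

```bash
python3 rel.py .48 -.05 .20 8.5 44
```

```text
dpos [ 0.0149 -0.0816  0.0546] drot [-0.0008 -0.2774 -0.0003] t 1.43 pos [0.4537 0.0286 0.2547] F [ 0.9 -0.3 -0.3] open 1.0 q [-0.27 -0.53  2.36  0.27  0.84 -2.12]
```

Emit:
carry_out(
  commands=[
    {"delta_pos": [0.015,-0.082,0.055],"delta_rot": [0,-0.277,0],"claw": 100},
    {"delta_pos": [0.015,-0.082,0.055],"delta_rot": [0,-0.277,0],"claw": 100},
    {"delta_pos": [0.015,-0.082,0.055],"delta_rot": [0,-0.277,0],"claw": 100},
    {"delta_pos": [0.015,-0.082,0.055],"delta_rot": [0,-0.277,0],"claw": 100},
    {"delta_pos": [0.015,-0.082,0.055],"delta_rot": [0,-0.277,0],"claw": 100},
    {"delta_pos": [0.015,-0.082,0.055],"delta_rot": [0,-0.277,0],"claw": 100},
  ],
)

```text
time: 1.93
eef_pos: [0.4813, -0.0478, 0.2034]
tcp_rot: [-0.066, 0.92, 0.027, 0.385]
contact_force: [0.4, 0.2, 0.4]
opening: 0.999
```

```bash
python3 rel.py .48 -.05 .20 8.5 44; python3 rel.py .505 -.052 .136 8.5 44
python3 -c "
from h import *
grab('wrist','w1')"
```

```text
dpos [ 0.0036 -0.002   0.0013] drot [-0.0044 -0.0105 -0.0038] t 1.93 pos [ 0.4813 -0.0478  0.2034] F [0.4 0.2 0.4] open 0.999 q [-0.54 -0.46  2.48  0.86  0.63 -2.84]
dpos [ 0.032  -0.0075  0.0636] drot [-0.0044 -0.0105 -0.0038] t 1.93 pos [ 0.4813 -0.0478  0.2034] F [0.4 0.2 0.4] open 0.999 q [-0.54 -0.46  2.48  0.86  0.63 -2.84]
```

View pics/w1.png

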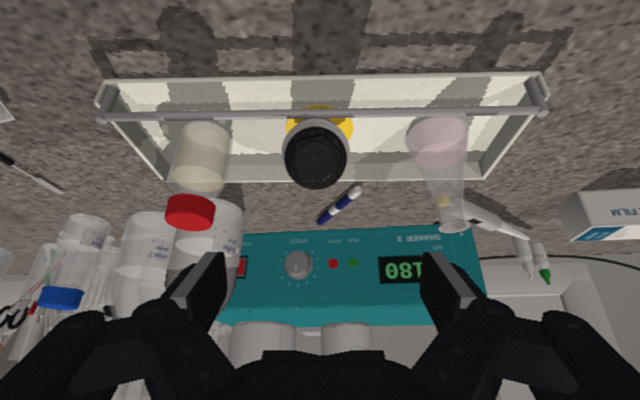

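The wrist view shows the cap at (316,157), centred between the neighbours. The red-capped bottle is to the left and the flask to the right. Joint 6 is at its limit, so I'm making the half turn about tool z.

Emit:
carry_out(
  commands=[
    {"delta_pos": [0.01,-0.003,0.02],"delta_rot": [0,0,0.125],"claw": 100},
    {"delta_pos": [0.01,-0.003,0.02],"delta_rot": [0,0,0.25],"claw": 100},
    {"delta_pos": [0.01,-0.003,0.02],"delta_rot": [0,0,0.375],"claw": 100},
    {"delta_pos": [0.01,-0.003,0.02],"delta_rot": [0,0,0.5],"claw": 100},
    {"delta_pos": [0.01,-0.003,0.02],"delta_rot": [0,0,0.625],"claw": 100},
    {"delta_pos": [0.01,-0.003,0.02],"delta_rot": [0,0,0.75],"claw": 100},
    {"delta_pos": [0.01,-0.003,0.02],"delta_rot": [0,0,0.875],"claw": 100},
    {"delta_pos": [0.01,-0.003,0.02],"delta_rot": [0,0,1.0],"claw": 100},
  ],
)

```text
time: 2.65
eef_pos: [0.4888, -0.0472, 0.183]
tcp_rot: [0.382, 0.84, 0.21, 0.324]
contact_force: [-0.4, -0.7, -0.3]
opening: 1.003
```

Emit:
carry_out(
  commands=[
    {"delta_pos": [0,0,0],"delta_rot": [0,0,0.125],"claw": 100},
    {"delta_pos": [0,0,0],"delta_rot": [0,0,0.25],"claw": 100},
    {"delta_pos": [0,0,0],"delta_rot": [0,0,0.375],"claw": 100},
    {"delta_pos": [0,0,0],"delta_rot": [0,0,0.5],"claw": 100},
    {"delta_pos": [0,0,0],"delta_rot": [0,0,0.625],"claw": 100},
    {"delta_pos": [0,0,0],"delta_rot": [0,0,0.75],"claw": 100},
    {"delta_pos": [0,0,0],"delta_rot": [0,0,0.875],"claw": 100},
    {"delta_pos": [0,0,0],"delta_rot": [0,0,1.0],"claw": 100},
  ],
)

```text
time: 3.32
eef_pos: [0.4887, -0.0454, 0.1833]
tcp_rot: [0.738, 0.554, 0.34, 0.183]
contact_force: [-0.0, -0.7, -0.6]
opening: 0.999
```

```bash
sed -i 's/y=np.array(\[-np.sin(a),np.cos(a),0\])/y=-np.array([-np.sin(a),np.cos(a),0])/' rel.py;  python3 rel.py .49 -.05 .18 8.5 45
```

```text
dpos [-0.0051  0.0002  0.0027] drot [ 0.003  -0.007   1.1391] t 3.32 pos [ 0.4887 -0.0454  0.1833] F [-0.  -0.7 -0.6] open 0.999 q [-0.52 -0.39  2.48  0.93  0.59 -0.92]
```

Emit:
carry_out(
  commands=[
    {"delta_pos": [-0.005,0,0.003],"delta_rot": [0,0,1.139],"claw": 100},
    {"delta_pos": [-0.005,0,0.003],"delta_rot": [0,0,1.139],"claw": 100},
    {"delta_pos": [-0.005,0,0.003],"delta_rot": [0,0,1.139],"claw": 100},
    {"delta_pos": [-0.005,0,0.003],"delta_rot": [0,0,1.139],"claw": 100},
    {"delta_pos": [-0.005,0,0.003],"delta_rot": [0,0,1.139],"claw": 100},
    {"delta_pos": [-0.005,0,0.003],"delta_rot": [0,0,1.139],"claw": 100},
    {"delta_pos": [-0.005,0,0.003],"delta_rot": [0,0,1.139],"claw": 100},
    {"delta_pos": [-0.005,0,0.003],"delta_rot": [0,0,1.139],"claw": 100},
  ],
)

```text
time: 3.98
eef_pos: [0.49, -0.0481, 0.18]
tcp_rot: [0.913, 0.133, 0.386, -0.003]
contact_force: [-1.1, -0.1, -0.7]
opening: 0.998
```

```bash
python3 -c "
from h import *
grab('wrist','w2')
z=np.load('pics/w2.npz');W=world('wrist',z['d'],z)
for u,v in((320,200),(320,240),(320,280),(100,100)):print(u,v,W[v,u])
print(ctrl.camera_info('wrist'))
"; python3 rel.py .507 -.052 .134 8.5 44
```

```text
320 200 [ 0.56179787 -0.03421985  0.11144826]
320 240 [ 0.53523548 -0.04178827  0.10399842]
320 280 [ 5.37059932e-01 -5.09278571e-02  2.23173658e-04]
100 100 [ 6.77299073e-01  2.63841418e-01 -2.31097594e-04]
{'fx': 327.13840600508763, 'fy': 327.13840600508763, 'cx': 322.87675619780936, 'cy': 197.5081555076041, 'mount': array([[ 7.12360929e-04, -9.60193272e-01, -2.79335593e-01,
         7.00913831e-02],
       [ 9.99999736e-01,  6.43464312e-04,  3.38340835e-04,
        -3.83838225e-04],
       [-1.45130108e-04, -2.79335760e-01,  9.60193476e-01,
        -1.24442136e-01],
       [ 0.00000000e+00,  0.00000000e+00,  0.00000000e+00,
         1.00000000e+00]])}
dpos [-0.022   0.0036  0.0439] drot [-0.004   0.0103  0.1349] t 4.03 pos [ 0.49   -0.0481  0.1801] F [ 0.6  0.7 -0.4] open 0.996 q [-0.53 -0.38  2.48  0.95  0.58  0.07]
```

View pics/w2.png

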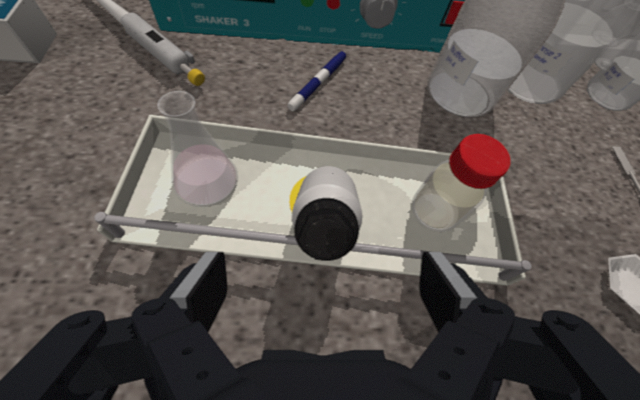

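The wrist view now has the camera above the gripper. The cap is at (326,228), with the flask at (205,180) and the red-capped bottle at (450,190).

```bash
cat > fitw.py <<'E'
import io,contextlib
with contextlib.redirect_stdout(io.StringIO()):
    import fit
from fit import *
f=np.load('pics/w2.npz');Ww=world('wrist',f['d'],f)
v,u=np.indices(f['d'].shape)
m=(u>285)&(u<370)&(v>160)&(v<265)&(Ww[...,2]>.0155)&(np.linalg.norm(Ww-[.58,-.04,.06],axis=-1)<.1)&(abs((Ww[...,:2]-r.x)@ey)<.055)
m=cv2.erode(m.astype(np.uint8),np.ones((3,3)))>0
B=Ww[m];B=B[(np.linalg.norm(B-[.558,-.04,.04],axis=1)>.0)]
for nm,B in(('w',B),('all',np.vstack(sel+[B]))):
    b=fit.fit(B);a=b.x
    dr=np.array([np.cos(a[3])*np.cos(a[2]),np.cos(a[3])*np.sin(a[2]),np.sin(a[3])]);M=np.array([a[0],a[1],a[4]])
    print(nm,len(B),'mid',M.round(4),'yaw',np.degrees(a[2]),'elev',np.degrees(a[3]),'base',(M-dr*.0625).round(4),'cap',(M+dr*.0625).round(4),'med',np.median(abs(b.fun)))
E
python3 fitw.py
```

```text
Traceback (most recent call last):
  File "fitw.py", line 11, in <module>
    b=fit.fit(B);a=b.x
      ^^^^^^^
AttributeError: 'function' object has no attribute 'fit'
```

Emit:
carry_out(
  commands=[
    {"delta_pos": [-0.022,0.004,0.044],"delta_rot": [0,0.01,0.135],"claw": 100},
    {"delta_pos": [-0.022,0.004,0.044],"delta_rot": [0,0.01,0.135],"claw": 100},
    {"delta_pos": [-0.022,0.004,0.044],"delta_rot": [0,0.01,0.135],"claw": 100},
    {"delta_pos": [-0.022,0.004,0.044],"delta_rot": [0,0.01,0.135],"claw": 100},
  ],
)

```text
time: 4.37
eef_pos: [0.5069, -0.0511, 0.1335]
tcp_rot: [0.918, 0.071, 0.389, -0.031]
contact_force: [0.4, -0.3, 0.4]
opening: 1.003
```

```bash
python3 rel.py .507 -.052 .134 8.5 44
```

```text
dpos [ 0.0003  0.0009 -0.0003] drot [-0.0065  0.002   0.004 ] t 4.37 pos [ 0.5069 -0.0511  0.1335] F [ 0.4 -0.3  0.4] open 1.003 q [-0.51 -0.22  2.47  1.18  0.5  -0.06]
```

```bash
sed -i 's/b=fit.fit(B)/b=fit(B)/' fitw.py; python3 fitw.py
```

```text
w 4933 mid [ 0.5811 -0.0402  0.0607] yaw 187.03682278649364 elev 41.44442231924998 base [ 0.6276 -0.0345  0.0193] cap [ 0.5346 -0.0459  0.1021] med 0.001172005158658812
all 7363 mid [ 0.5816 -0.0403  0.0611] yaw 187.35115630714014 elev 41.470368608835464 base [ 0.628  -0.0343  0.0197] cap [ 0.5352 -0.0463  0.1025] med 0.0012110332767878672
```

```bash
python3 rel.py .5715 -.0417 .0715 7.8 42.8;  python3 rel.py .573 -.0415 .070 7.8 42.8
```

```text
dpos [0.0009 0.0008 0.0901] drot [-0.0154  0.023   0.0123] t 4.37 pos [ 0.5069 -0.0511  0.1335] F [ 0.4 -0.3  0.4] open 1.003 q [-0.51 -0.22  2.47  1.18  0.5  -0.06]
dpos [0.0009 0.0009 0.0922] drot [-0.0154  0.023   0.0123] t 4.37 pos [ 0.5069 -0.0511  0.1335] F [ 0.4 -0.3  0.4] open 1.003 q [-0.51 -0.22  2.47  1.18  0.5  -0.06]
```

Emit:
carry_out(
  commands=[
    {"delta_pos": [0.001,0.001,0.015],"delta_rot": [-0.015,0.023,0.012],"claw": 100},
    {"delta_pos": [0.001,0.001,0.03],"delta_rot": [-0.015,0.023,0.012],"claw": 100},
    {"delta_pos": [0.001,0.001,0.045],"delta_rot": [-0.015,0.023,0.012],"claw": 100},
    {"delta_pos": [0.001,0.001,0.06],"delta_rot": [-0.015,0.023,0.012],"claw": 100},
    {"delta_pos": [0.001,0.001,0.07],"delta_rot": [-0.015,0.023,0.012],"claw": 100},
    {"delta_pos": [0.001,0.001,0.08],"delta_rot": [-0.015,0.023,0.012],"claw": 100},
    {"delta_pos": [0.001,0.001,0.08],"delta_rot": [-0.015,0.023,0.012],"claw": 100},
  ],
)

```text
time: 4.95
eef_pos: [0.5657, -0.0425, 0.0796]
tcp_rot: [0.914, 0.065, 0.4, -0.027]
contact_force: [0.1, 0.5, -0.6]
opening: 1.0
```

```bash
python3 rel.py .573 -.0415 .070 7.8 42.8
python3 -c "
from h import *
grab('wrist','w3')"
```

```text
dpos [-0.0021  0.      0.0119] drot [-0.0014 -0.0017  0.0043] t 4.95 pos [ 0.5657 -0.0425  0.0796] F [ 0.1  0.5 -0.6] open 1.0 q [-0.42  0.06  2.36  1.64  0.4  -0.47]
```

View pics/w3.png

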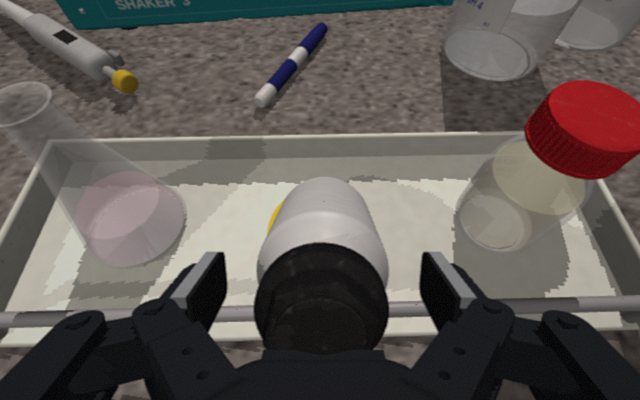

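The cap is centred between the pads at (322,290) and there is no contact. I'll go the last bit and close.

Emit:
carry_out(
  commands=[
    {"delta_pos": [-0.002,0,0.004],"delta_rot": [0,0,0],"claw": 100},
    {"delta_pos": [-0.002,0,0.008],"delta_rot": [0,0,0],"claw": 100},
    {"delta_pos": [-0.002,0,0.01],"delta_rot": [0,0,0],"claw": 100},
    {"delta_pos": [-0.002,0,0.01],"delta_rot": [0,0,0],"claw": 100},
  ],
)

```text
time: 5.33
eef_pos: [0.5716, -0.0418, 0.0723]
tcp_rot: [0.914, 0.065, 0.401, -0.027]
contact_force: [0.9, 0.0, -0.4]
opening: 0.999
```

Emit:
carry_out(
  commands=[
    {"delta_pos": [0,0,0],"delta_rot": [0,0,0],"claw": 40},
    {"delta_pos": [0,0,0],"delta_rot": [0,0,0],"claw": 40},
    {"delta_pos": [0,0,0],"delta_rot": [0,0,0],"claw": 40},
    {"delta_pos": [0,0,0],"delta_rot": [0,0,0],"claw": 40},
    {"delta_pos": [0,0,0],"delta_rot": [0,0,0],"claw": 40},
    {"delta_pos": [0,0,0],"delta_rot": [0,0,0],"claw": 40},
  ],
  force=45,
)

```text
time: 5.83
eef_pos: [0.5718, -0.0419, 0.0728]
tcp_rot: [0.913, 0.065, 0.401, -0.027]
contact_force: [-2.8, -0.4, 3.6]
opening: 0.654
```

```bash
python3 rel.py .573 -.0415 .070 7.8 42.8
python3 -c "
from h import *
grab('wrist','w4')"
```

```text
dpos [-0.0013 -0.0002  0.0028] drot [-0.001  -0.0037  0.0048] t 5.83 pos [ 0.5718 -0.0419  0.0728] F [-2.8 -0.4  3.6] open 0.654 q [-0.41  0.1   2.35  1.69  0.4  -0.52]
```

View pics/w4.png

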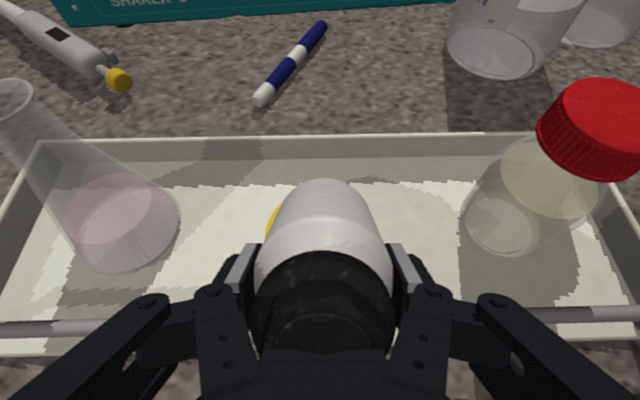

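The pads hold the body just below the shoulder, at an opening of about 56 mm. Next is the lift.

```bash
python3 rel.py .585 -.040 .13 7.8 48
```

```text
dpos [ 0.0511  0.0001 -0.0289] drot [-0.0008 -0.0945  0.0048] t 5.88 pos [ 0.5719 -0.0419  0.0728] F [-2.4 -0.4  5.2] open 0.659 q [-0.41  0.1   2.35  1.69  0.4  -0.52]
```

Emit:
carry_out(
  commands=[
    {"delta_pos": [0.008,0,-0.005],"delta_rot": [0,-0.01,0],"claw": 40},
    {"delta_pos": [0.016,0,-0.01],"delta_rot": [0,-0.03,0],"claw": 40},
    {"delta_pos": [0.025,0,-0.015],"delta_rot": [0,-0.05,0],"claw": 40},
    {"delta_pos": [0.034,0,-0.02],"delta_rot": [0,-0.07,0],"claw": 40},
    {"delta_pos": [0.043,0,-0.025],"delta_rot": [0,-0.09,0],"claw": 40},
    {"delta_pos": [0.051,0,-0.029],"delta_rot": [0,-0.09,0],"claw": 40},
    {"delta_pos": [0.051,0,-0.029],"delta_rot": [0,-0.09,0],"claw": 40},
  ],
)

```text
time: 6.47
eef_pos: [0.5856, -0.0399, 0.1312]
tcp_rot: [0.93, 0.066, 0.36, -0.023]
contact_force: [-0.3, 0.3, -2.7]
opening: 0.656
```

```bash
python3 rel.py .605 -.036 .135 8.2 69;python3 rel.py .6205 -.0333 .135 8.5 90
python3 -c "
from h import *
grab('scene','s5')
p=np.load('pics/s5.npz')['p'];cv2.imwrite('pics/s5z.png',cv2.resize(p[120:290,240:410,::-1],None,fx=3.5,fy=3.5))"
```

```text
dpos [ 0.0171 -0.0012  0.0105] drot [ 0.005  -0.3725  0.0004] t 6.47 pos [ 0.5856 -0.0399  0.1312] F [-0.3  0.3 -2.7] open 0.656 q [-0.38 -0.01  2.27  1.03  0.39  0.17]
dpos [ 0.0288 -0.0017  0.0211] drot [ 0.007  -0.739  -0.0055] t 6.47 pos [ 0.5856 -0.0399  0.1312] F [-0.3  0.3 -2.7] open 0.656 q [-0.38 -0.01  2.27  1.03  0.39  0.17]
```

View pics/s5z.png

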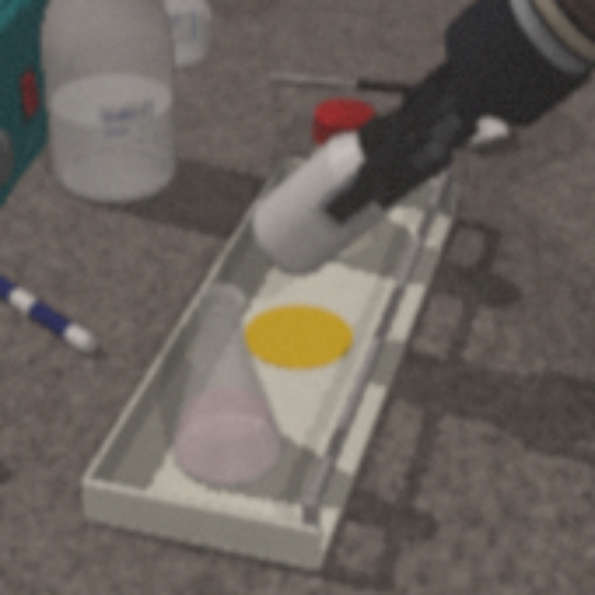

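The bottle is lifted and held, the neighbours haven't moved, and the spot is clear at crop position (298,336). I'll recheck the spot with this view and turn the bottle upright.

Emit:
carry_out(
  commands=[
    {"delta_pos": [0.006,0,0.003],"delta_rot": [0,-0.09,0],"claw": 40},
    {"delta_pos": [0.011,-0.001,0.006],"delta_rot": [0,-0.19,0],"claw": 40},
    {"delta_pos": [0.015,-0.001,0.009],"delta_rot": [0,-0.28,0],"claw": 40},
    {"delta_pos": [0.018,-0.001,0.011],"delta_rot": [0,-0.37,0],"claw": 40},
    {"delta_pos": [0.021,-0.001,0.014],"delta_rot": [0,-0.46,0],"claw": 40},
    {"delta_pos": [0.024,-0.002,0.017],"delta_rot": [0,-0.55,0],"claw": 40},
    {"delta_pos": [0.027,-0.002,0.019],"delta_rot": [0.003,-0.65,-0.003],"claw": 40},
    {"delta_pos": [0.029,-0.002,0.021],"delta_rot": [0.007,-0.739,-0.005],"claw": 40},
  ],
)

```text
time: 7.18
eef_pos: [0.6194, -0.0322, 0.1324]
tcp_rot: [0.997, 0.074, -0.004, -0.001]
contact_force: [0.7, 0.1, -1.9]
opening: 0.658
```

Emit:
carry_out(
  commands=[
    {"delta_pos": [0,0,0],"delta_rot": [0,0,0],"claw": 40},
  ],
)

```text
time: 7.27
eef_pos: [0.6211, -0.0317, 0.1311]
tcp_rot: [0.997, 0.075, -0.005, -0.002]
contact_force: [0.6, -0.1, -1.5]
opening: 0.654
```

```bash
python3 rel.py .6205 -.0333 .135 8.5 90
cat > m6.py <<'E'
from h import *
from scipy.optimize import least_squares
import sys
k=sys.argv[1]
def yell(fn):
    f=np.load(fn);p=f['p'];c=ctrl.camera_info('scene');Rm=R.from_rotvec(np.ravel(c['rvec'])).as_matrix();C=-Rm.T@np.ravel(c['tvec'])
    hsv=cv2.cvtColor(p,cv2.COLOR_RGB2HSV);v,u=np.indices(p.shape[:2])
    y=(hsv[...,0]>18)&(hsv[...,0]<34)&(hsv[...,1]>130)&(v>195)&(v<235)&(u>300)&(u<350)
    ray=np.stack([(u-c['cx'])/c['fx'],(v-c['cy'])/c['fy'],np.ones(u.shape)],-1)@Rm
    F=C+ray*((.006-C[2])/ray[...,2])[...,None];Q=F[y][:,:2]
    print('spot scene',y.sum(),(Q.min(0)+Q.max(0))/2,Q.mean(0),np.ptp(Q,axis=0))
yell('pics/s5.npz')
grab('scene','s'+k);grab('top','t'+k)
p=np.load(f'pics/s{k}.npz')['p'];cv2.imwrite(f'pics/s{k}z.png',cv2.resize(p[120:290,240:410,::-1],None,fx=3.5,fy=3.5))
f=np.load(f'pics/s{k}.npz');W=world('scene',f['d'])
# bottle white points: cylinder fit under the fingers
v,u=np.indices(f['d'].shape)
s=ctrl.get_state();e=s['eef_pos']
hsv=cv2.cvtColor(f['p'],cv2.COLOR_RGB2HSV)
zb=e[2]-.0777
m=(np.hypot(W[...,0]-e[0],W[...,1]-e[1])<.05)&(W[...,2]>max(zb+.004,.012))&(W[...,2]<e[2]-.012)&(hsv[...,2]>90)&(hsv[...,1]<70)
B=W[m]
def g(a):
    d=np.array([a[2],a[3],1]);d/=np.linalg.norm(d);w=B-[a[0],a[1],e[2]-.05];t=w@d
    return np.linalg.norm(w-t[:,None]*d,axis=1)-.029
r=least_squares(g,[e[0],e[1],0,0],loss='soft_l1',f_scale=.001)
print(len(B),'axis at mid',r.x[:2],'tilt deg x,y',np.degrees(r.x[2:]),'zmin/max',B[:,2].min(),B[:,2].max(),'med',np.median(abs(r.fun)),'base ctr',r.x[:2]-r.x[2:]*.0277)
E
python3 m6.py 6
```

```text
dpos [-0.0008  0.0014 -0.0039] drot [-0.0043  0.0096  0.002 ] t 7.27 pos [ 0.6211 -0.0317  0.1311] F [ 0.6 -0.1 -1.5] open 0.654 q [-0.21  0.29  1.79  0.    1.06  1.21]
spot scene 416 [ 0.62115705 -0.03290545] [ 0.62124465 -0.031837  ] [0.06961426 0.06979658]
543 axis at mid [ 0.62113965 -0.03232611] tilt deg x,y [1.28136237 1.26520292] zmin/max 0.05769262206707747 0.11753447131715301 med 0.0006402366749360573 base ctr [ 0.62052017 -0.03293778]
```

View pics/s6z.png

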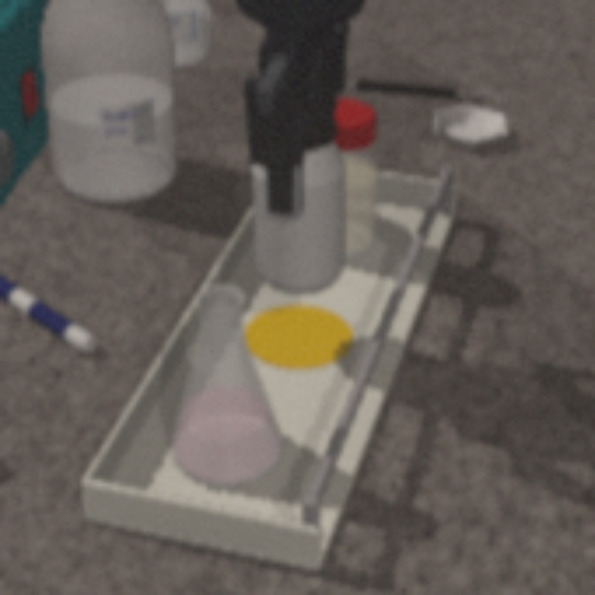

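The bottle is upright above the spot, and both cameras agree on the spot at (0.621, -0.033). Next I lower it.

Emit:
carry_out(
  commands=[
    {"delta_pos": [-0.001,0.001,0.01],"delta_rot": [-0.004,0.01,0],"claw": 40},
    {"delta_pos": [-0.001,0.001,0.02],"delta_rot": [-0.004,0.01,0],"claw": 40},
    {"delta_pos": [-0.001,0.001,0.03],"delta_rot": [-0.004,0.01,0],"claw": 40},
    {"delta_pos": [-0.001,0.001,0.036],"delta_rot": [-0.004,0.01,0],"claw": 40},
    {"delta_pos": [-0.001,0.001,0.038],"delta_rot": [-0.004,0.01,0],"claw": 40},
    {"delta_pos": [-0.001,0.001,0.038],"delta_rot": [-0.004,0.01,0],"claw": 40},
  ],
)

```text
time: 7.87
eef_pos: [0.6165, -0.0325, 0.0907]
tcp_rot: [0.997, 0.075, -0.001, -0.001]
contact_force: [0.3, 0.6, -2.9]
opening: 0.655
```

```bash
python3 rel.py .6207 -.033 .084 8.5 90; python3 m6.py 7
```

```text
dpos [0.0041 0.0012 0.0067] drot [-0.0022  0.0018  0.0012] t 7.87 pos [ 0.6165 -0.0325  0.0907] F [ 0.3  0.6 -2.9] open 0.655 q [-0.22  0.33  1.83  0.    0.98  1.2 ]
spot scene 416 [ 0.62115705 -0.03290545] [ 0.62124465 -0.031837  ] [0.06961426 0.06979658]
506 axis at mid [ 0.61698981 -0.03291216] tilt deg x,y [0.9905991 1.1393946] zmin/max 0.019193889076998094 0.08018827051907304 med 0.0006992701640242249 base ctr [ 0.6165109  -0.03346301]
```

View pics/s7z.png

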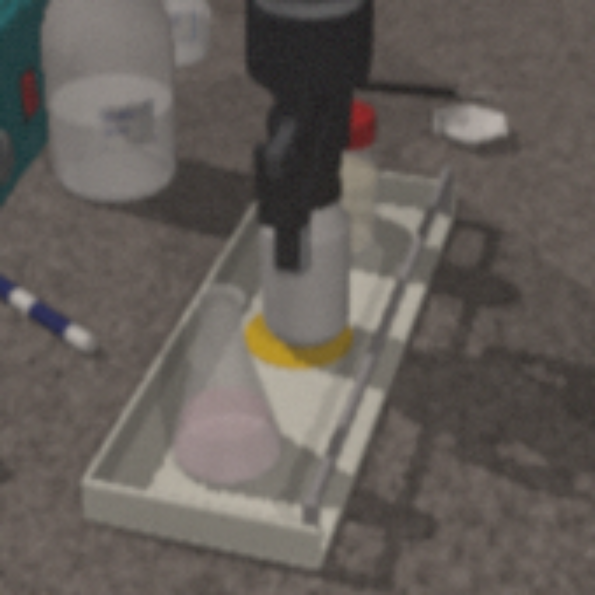

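Emit:
carry_out(
  commands=[
    {"delta_pos": [0.004,0,0],"delta_rot": [-0.002,0.002,0],"claw": 40},
    {"delta_pos": [0.004,0,0.001],"delta_rot": [-0.002,0.002,0],"claw": 40},
    {"delta_pos": [0.004,0,0.002],"delta_rot": [-0.002,0.002,0],"claw": 40},
    {"delta_pos": [0.004,0,0.003],"delta_rot": [-0.002,0.002,0],"claw": 40},
    {"delta_pos": [0.004,0,0.004],"delta_rot": [-0.002,0.002,0],"claw": 40},
    {"delta_pos": [0.004,0,0.004],"delta_rot": [-0.002,0.002,0],"claw": 40},
  ],
)

```text
time: 8.47
eef_pos: [0.6213, -0.032, 0.0879]
tcp_rot: [0.997, 0.075, 0.001, 0.0]
contact_force: [-0.8, -0.6, -2.4]
opening: 0.654
```

```bash
python3 rel.py .6207 -.033 .084 8.5 90; python3 m6.py 8
```

```text
dpos [-0.0008  0.0009  0.0039] drot [ 0.0006 -0.0023  0.0013] t 8.47 pos [ 0.6213 -0.032   0.0879] F [-0.8 -0.6 -2.4] open 0.654 q [-0.21  0.35  1.82  0.    0.98  1.21]
spot scene 416 [ 0.62115705 -0.03290545] [ 0.62124465 -0.031837  ] [0.06961426 0.06979658]
498 axis at mid [ 0.62189271 -0.03252816] tilt deg x,y [1.08243522 1.32788073] zmin/max 0.01622742528696905 0.07588503939017577 med 0.0006751594604272968 base ctr [ 0.6213694  -0.03317014]
```

Emit:
carry_out(
  commands=[
    {"delta_pos": [0,0,0.001],"delta_rot": [0,0,0],"claw": 40},
    {"delta_pos": [0,0,0.002],"delta_rot": [0,0,0],"claw": 40},
    {"delta_pos": [0,0,0.003],"delta_rot": [0,0,0],"claw": 40},
    {"delta_pos": [0,0,0.003],"delta_rot": [0,0,0],"claw": 40},
  ],
)

```text
time: 8.9
eef_pos: [0.6212, -0.032, 0.0847]
tcp_rot: [0.997, 0.075, 0.001, 0.0]
contact_force: [0.0, 0.1, -2.2]
opening: 0.656
```

Emit:
carry_out(
  commands=[
    {"delta_pos": [0,0,0.001],"delta_rot": [0,0,0],"claw": 40},
    {"delta_pos": [0,0,0.0015],"delta_rot": [0,0,0],"claw": 40},
    {"delta_pos": [0,0,0.0015],"delta_rot": [0,0,0],"claw": 40},
  ],
)

```text
time: 9.15
eef_pos: [0.6211, -0.032, 0.083]
tcp_rot: [0.997, 0.075, 0.001, 0.0]
contact_force: [1.0, 0.0, -2.6]
opening: 0.655
```

Emit:
carry_out(
  commands=[
    {"delta_pos": [0,0,0.001],"delta_rot": [0,0,0],"claw": 40},
    {"delta_pos": [0,0,0.002],"delta_rot": [0,0,0],"claw": 40},
    {"delta_pos": [0,0,0.002],"delta_rot": [0,0,0],"claw": 40},
  ],
)

```text
time: 9.4
eef_pos: [0.6213, -0.032, 0.0812]
tcp_rot: [0.997, 0.075, 0.001, 0.0]
contact_force: [-0.4, -0.2, -1.5]
opening: 0.659
```

```bash
python3 m6.py 9
```

```text
spot scene 416 [ 0.62115705 -0.03290545] [ 0.62124465 -0.031837  ] [0.06961426 0.06979658]
479 axis at mid [ 0.62179607 -0.03271968] tilt deg x,y [1.06181148 1.31574616] zmin/max 0.012067245112663045 0.06898090642379379 med 0.0006784540030722215 base ctr [ 0.62128273 -0.03335579]
```

View pics/s9z.png

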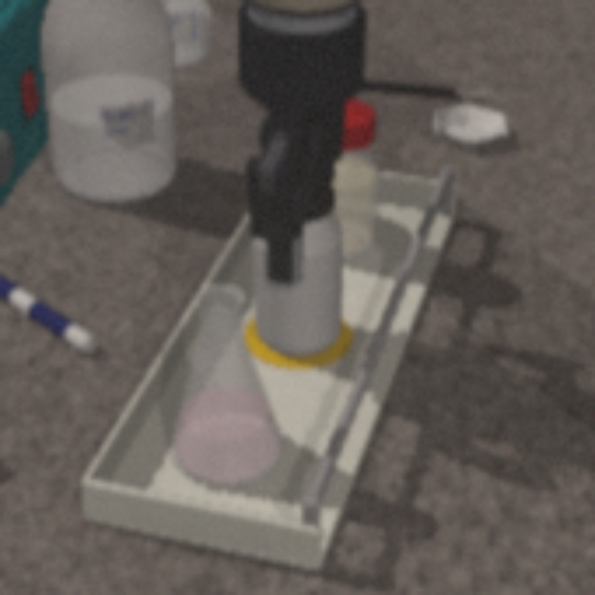

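The bottle is nearly on the spot: its base sits inside the yellow ring at crop position (298,345). I'll keep easing it down.

Emit:
carry_out(
  commands=[
    {"delta_pos": [0,0,0.001],"delta_rot": [0,0,0],"claw": 40},
    {"delta_pos": [0,0,0.0015],"delta_rot": [0,0,0],"claw": 40},
    {"delta_pos": [0,0,0.0015],"delta_rot": [0,0,0],"claw": 40},
  ],
)

```text
time: 9.75
eef_pos: [0.6217, -0.032, 0.0812]
tcp_rot: [0.997, 0.075, 0.001, 0.0]
contact_force: [-2.1, 0.6, 4.7]
opening: 0.656
```

Emit:
carry_out(
  commands=[
    {"delta_pos": [0,0,0.001],"delta_rot": [0,0,0],"claw": 40},
    {"delta_pos": [0,0,0.0015],"delta_rot": [0,0,0],"claw": 40},
    {"delta_pos": [0,0,0.0015],"delta_rot": [0,0,0],"claw": 40},
  ],
)

```text
time: 10.0
eef_pos: [0.622, -0.032, 0.0812]
tcp_rot: [0.997, 0.075, 0.001, 0.0]
contact_force: [-4.1, -0.3, 7.4]
opening: 0.655
```

It's in contact: 7 N up and z has stopped falling. Release.

Emit:
carry_out(
  commands=[
    {"delta_pos": [0,0,0],"delta_rot": [0,0,0],"claw": 75},
    {"delta_pos": [0,0,0],"delta_rot": [0,0,0],"claw": 85},
    {"delta_pos": [0,0,0],"delta_rot": [0,0,0],"claw": 100},
    {"delta_pos": [0,0,0],"delta_rot": [0,0,0],"claw": 100},
    {"delta_pos": [0,0,0],"delta_rot": [0,0,0],"claw": 100},
    {"delta_pos": [0,0,0],"delta_rot": [0,0,0],"claw": 100},
  ],
)

```text
time: 10.5
eef_pos: [0.6219, -0.032, 0.0809]
tcp_rot: [0.997, 0.075, 0.001, 0.0]
contact_force: [-0.3, -0.6, -0.3]
opening: 1.001
```

```bash
python3 m6.py 10; python3 -c "
from h import *
grab('wrist','w10')"
```

```text
spot scene 416 [ 0.62115705 -0.03290545] [ 0.62124465 -0.031837  ] [0.06961426 0.06979658]
468 axis at mid [ 0.62357851 -0.03258628] tilt deg x,y [-0.08746275  0.39897714] zmin/max 0.012000951015558115 0.06878085186550797 med 0.0006407790465079444 base ctr [ 0.6236208  -0.03277917]
```

View pics/w10.png

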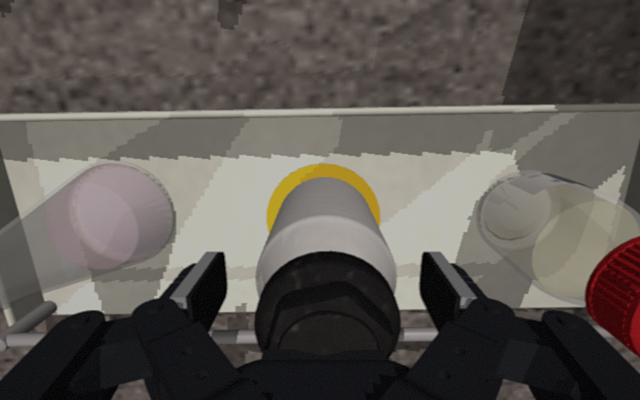

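The bottle stands free and centred, with yellow showing evenly round it and the pads clear on both sides. Retreating straight up.

Emit:
carry_out(
  commands=[
    {"delta_pos": [0,0,-0.012],"delta_rot": [0,0,0],"claw": 100},
    {"delta_pos": [0,0,-0.03],"delta_rot": [0,0,0],"claw": 100},
    {"delta_pos": [0,0,-0.055],"delta_rot": [0,0,0],"claw": 100},
    {"delta_pos": [0,0,-0.085],"delta_rot": [0,0,0],"claw": 100},
    {"delta_pos": [0,0,-0.12],"delta_rot": [0,0,0],"claw": 100},
    {"delta_pos": [0,0,-0.155],"delta_rot": [0,0,0],"claw": 100},
    {"delta_pos": [0,0,-0.17],"delta_rot": [0,0,0],"claw": 100},
    {"delta_pos": [0,0,-0.17],"delta_rot": [0,0,0],"claw": 100},
  ],
)

```text
time: 11.32
eef_pos: [0.6242, -0.0324, 0.2588]
tcp_rot: [0.997, 0.075, 0.007, 0.002]
contact_force: [1.2, -0.6, 1.1]
opening: 1.005
```

Emit:
carry_out(
  commands=[
    {"delta_pos": [-0.1,0,0],"delta_rot": [0,0,0],"claw": 100},
    {"delta_pos": [-0.1,0,0],"delta_rot": [0,0,0],"claw": 100},
    {"delta_pos": [-0.1,0,0],"delta_rot": [0,0,0],"claw": 100},
    {"delta_pos": [-0.1,0,0],"delta_rot": [0,0,0],"claw": 100},
    {"delta_pos": [-0.1,0,0],"delta_rot": [0,0,0],"claw": 100},
  ],
)

```text
time: 11.73
eef_pos: [0.5248, -0.0473, 0.2571]
tcp_rot: [0.997, 0.075, 0.007, 0.002]
contact_force: [0.1, -0.2, -0.1]
opening: 1.0
```

```bash
python3 - <<'E'
from h import *
from scipy.optimize import least_squares
s=ctrl.get_state();print(s['time'],s['eef_pos'],s['contact_force'],abs(s['dq']).max())
grab('scene','s11');grab('top','t11')
a=np.load('pics/s11.npz')
im=np.hstack([cv2.resize(np.load(f'pics/s{k}.npz')['p'][130:290,240:400,::-1],(390,390)) for k in('0','11')]);cv2.imwrite('pics/f11.png',im)
f=a;W=world('scene',f['d']);B=W[(np.hypot(W[...,0]-.622,W[...,1]+.033)<.05)&(W[...,2]>.014)&(W[...,2]<.09)]
def g(a):
    d=np.array([a[2],a[3],1]);d/=np.linalg.norm(d);w=B-[a[0],a[1],.006];t=w@d
    return np.linalg.norm(w-t[:,None]*d,axis=1)-.029
r=least_squares(g,[.62,-.033,0,0],loss='soft_l1',f_scale=.001);print(len(B),r.x[:2],np.degrees(r.x[2:]))
z0=np.load('pics/s0.npz')
for n,(u0,u1,v0,v1) in dict(red=(325,352,148,163),flask=(288,322,232,258)).items():
    print(n,'mean diff',abs(z0['p'][v0:v1,u0:u1].astype(float)-a['p'][v0:v1,u0:u1]).mean())
E
```

```text
11.7333 [ 0.52480363 -0.0473484   0.25710769] [ 0.13623897 -0.23644476 -0.05656172] 0.044792001913253596
702 [ 0.62295433 -0.03271416] [ 0.75487343 -0.15193125]
red mean diff 4.769547325102881
flask mean diff 3.888763197586727
```

View pics/f11.png

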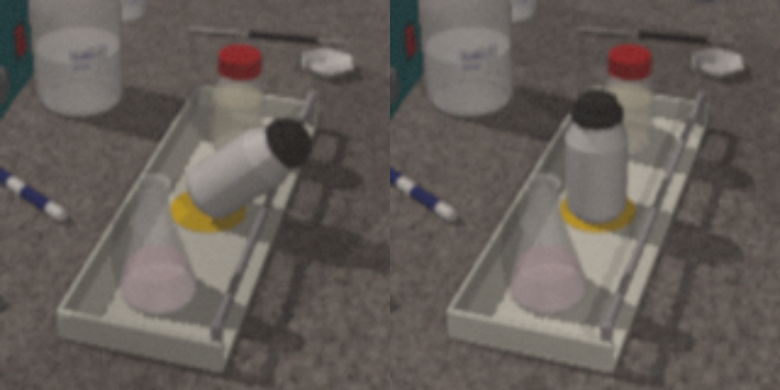

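The before and after views show the bottle upright on its yellow spot, at right-half position (597,180). The flask (548,260) and the red-capped bottle (630,90) haven't moved, and the arm is clear.

```bash
python3 -c "
from plant import ctrl
print(ctrl.sign_off())"
```

```text
the job is handed in; nothing more can be done
None
```

The black-cap bottle is standing upright on its yellow spot and has been let go. I handed the job in at about 12 s. I gripped it from the cap end with the tool lined up with its leaning axis, lifted it clear of the rail and turned it upright. I then lowered it until it touched down (about 7 N), opened the gripper and backed the arm away.

**Last checks:**
- **Position:** the bottle's base is about 2 mm from the spot centre, with its tilt under 1°.
- **Neighbours:** the flask and the red-capped bottle look unmoved in the before and after pictures.
- **Arm:** it is clear of everything, with no contact force reading.

**Checks that disagreed:**
- **First height measurement:** it put the toppled bottle's base about 8 mm lower than the lane floor allows, so I set it down by feel instead of by that height.
- **Sideways shift:** the bottle was about 4 mm short in x while I lowered it. I corrected that before it touched down, and it moved another 2 mm or so when released.

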